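Set the tool rest four clicks up and lock it

TASK

Set the lathe's tool-rest height: turn the click dial anticlockwise until it meets its end stop, without forcing it, then turn it clockwise by exactly four clicks from the stop, counting them by feel. Then slide the steel lock bolt fully home into the dial's teeth by pushing its upright tab gently towards the dial, let go, and leave the other things on the bench where they are.

Things in the scene. Friction and masses are not known exactly. Their poses are not given: they have to be found in the camera images.
- adjuster: Fixed blue cast tool-rest adjuster: base plate 130 x 350 x 12 mm (its x, y, z). Origin on the dial's upright axis, at the underside. The dial is at the origin, the lock bolt on the +y side, the column with the tool rest at y = -155 mm (rest 200 mm long along x, top at most 175 mm high). The end stop and detent are hidden inside; the dial's angle does not show where they are.
- dial: Click dial on an upright axis: steel flange 77 mm across, top 29 mm above the bench, with 18 teeth below it, and a black bar grip on top 60 long x 14 wide, from 28 to 64 mm above the bench. Origin on the axis at bench height. 20 degrees per click; each click resists with up to about 0.15 N m, then goes over a crest, pulls ahead and snaps into the next notch and holds. Starts 1 to 3 clicks clockwise of its stop; can go 8 clicks clockwise.
- dial_grip (a point): Centre of the bar grip, on the dial's axis, 50 mm above the bench. Its x axis runs along the bar, z up; it turns with the dial. The hard end stop is met with no further click, where the torque climbs past that of a click; keep below about 0.5 N m there (its small pin, 20 mm off the axis, takes 35 N).
- rest (a joint): Height of the tool rest above its lowest, in m, geared to the dial: 0 at the end stop, 0.0002 per click clockwise (0.0008 at four clicks). A reading is noisier than several clicks, so it cannot count them.
- bolt: Flat steel lock bolt, slides 12 mm along the adjuster's -y (towards the dial) until its nose is between two teeth and it meets a hard stop. Its origin lies on the dial's axis when fully open (y = 0 in the adjuster's frame; it starts open, 0 to 3 mm in) and at y = -12 mm when home. About 4 N of friction, stays where left; blocked if the dial is not in a notch. Never push it with more than 30 N.
- tab_mid (a point): Point in the bolt's upright tab, half-way through it, 57 mm above the bench: tab 26 wide (x) x 8 thick (y), from 27 to 75 mm above the bench. In the adjuster's frame it is at x = 0, y = 112 mm fully open, y = 100 mm fully home. The tab is sprung: it gives up to 6 mm against the bolt at 3 N per mm and springs back. Push its outer (+y) face towards -y. Axes as the adjuster's.
- bowl: Bystander: turned wooden bowl, 130 mm across, 55 mm high; origin under its centre.
- tin: Bystander: metal wax tin, 76 mm across, 50 mm high; origin under its centre.
- chuck_key: Bystander: steel T-handled chuck key lying flat, 115 mm long; origin under its middle.
- knob_blank: Bystander: small turned wooden knob standing upright, 44 mm across, 58 mm high; origin under its centre.
- offcut: Bystander: wood offcut 90 x 50 x 35 mm; origin under its centre.
- brush: Bystander: bench brush lying flat; origin under its middle.
- faceplate: Bystander: steel faceplate ring, 90 mm across, 14 mm high; origin under its centre.

How it is judged (in metres and radians):
On the way, in this order (a step that is already met when the one before it is completed fails the run):
1. the dial has been turned back to its end stop (tool rest at its lowest) (value of joint rest below 8e-05 m), for 0.1 s.
2. the dial stands four clicks from the stop, bolt still open (value of joint rest between 0.00072 and 0.00088 m and y of tab_mid in the frame of adjuster above 0.107 m), for 0.2 s.
At the end, for the whole second after the job is handed in: The dial rests in the fourth click from its end stop (tool rest 0.8 mm above its lowest, within 0.08 mm) and the lock bolt is home (at least 10 of its 12 mm) (value of joint rest between 0.00072 and 0.00088 m and y of tab_mid in the frame of adjuster below 0.102 m); the robot touches nothing.
It fails at once if the dial is forced against its end stop (over 35 N on the stop inside the adjuster) (contact force between dial and adjuster above 35 N).
It fails at once if the lock bolt is pushed with more than 30 N (contact force between bolt and the fingers above 30 N or contact force between bolt and the arm above 30 N).
It fails at once if a bystander is pushed more than 30 mm (distance of any of bowl, tin, chuck_key, knob_blank, offcut, brush, faceplate from where it was at the start of the episode above 0.03 m).
It also fails if it takes over 72 s, if anything falls off the work surface, if the arm or the gripper's body presses on something with over 40 N, if the wrist force passes 120 N, or if a joint passes its speed limit or range.

ROBOT

A 6-joint arm with a two-finger parallel gripper is mounted at the origin on the work surface. World frame = base frame: x ahead of the robot, y to its left, z up, the work surface at z = 0. Lengths are in mm, angles in rad, forces in N, time in s.
With the tool pointing down it reaches from about 350 to 975 mm from the base axis. Payload 7.1 kg.
Tool frame: the origin (TCP) lies at the very end of the fingers, on their centre line; the grasp point (between the pads) lies 19 mm behind it (ctrl.grasp_offset is the distance from the TCP to the grasp point, in mm); z points along the fingers, y is the line along which they close (so a half turn about z gives the same grasp; the last joint's range is limited). The gripper opens to 88 mm and grips with 3 to 60 N. Pads are 20 mm wide; open, the fingers measure 115 mm over their backs; the gripper's body (75 mm by 178 mm) begins 61 mm behind the grasp point.
Start: joints at [1.154, 0.423, 1.63, -0, 1.089, -0.019], TCP at [242.087, 576.193, 222.675] pointing down, gripper open.
Joint ranges: [-3, 3], [-0.9, 2.11], [0.09, 2.58], [-1.31, 4.45], [0.11, 2.69], [-2.54, 2.54]. Speed limits (rad/s): [2.39, 2.39, 3.01, 3.14, 3.14, 3.14].

INTERFACE

Orientations are given as a rotation vector (axis times angle).
In Python, from workcell import ctrl, viewer, ticket, models gives the robot as it stands.
- The arm moves only by the tool play_rows, never from a script. Its arguments are lists of equal length, an entry for each row: "dp": the shift along the world's x, y, z in mm, a list of three; "yaw": the turn about the world's z in degrees. In form: {"dp": [[tx, ty, tz], ...], "yaw": [yaw, ...]}. A call has 1 to 8 rows; each row shifts and turns the commanded pose from where the row before left it; what a row does not reach is not made up. A row lasts 1/12 s, in which the tool goes at most 41.7 mm and 7.16 degrees, less where a joint would pass 70% of its speed; a pose out of reach is approached as far as the arm can. A call is refused whole if a number of a shift passes 41.7 or a number of a turn 7.16, either way. A call with a gripper value outside its range is refused whole. "gripper" is the closure, from 0 (fully open) to 1 (shut), set as the call begins (left out, the last holds). The fingers move at their own pace and stop on an object; the grip force is fixed at half the most. Time passes only in rows, so rows that do not move let the fingers close. It gives the time, the measured TCP pose, the force, the opening and the grip force at its end, in the units of the state.
- ctrl.get_obs(): the state, without advancing time (a new reading comes with each control period).
- viewer.get_image(name): name is "side" or "top" or "wrist"; returns a dict with "pixels" (420x560x3 uint8, red, green, blue), "range_z" (420x560 float32, mm along the optical axis (not along the pixel's ray), 0 where there is no reading), "fx", "fy", "cx", "cy" (pixels), "dist_coeffs" ([k1, k2, p1, p2, k3] as OpenCV has them; the pictures are not rectified), "T" (4x4, takes a point from camera to world coordinates); the wrist camera has in their place "hand_eye" (4x4, takes a point from camera to tool coordinates, whose origin is the TCP and whose axes are the flange's). Camera axes: x right, y up, looking along -z (the intrinsics and any distortion apply to the point x, -y, -z); pixel columns grow to the right and rows downward; lengths in mm; the calibration is good to about 2 mm. A picture is of the moment at which its call begins: read the wrist's pose just before it.
- ticket.close_job(): hands the job in; it is judged then, once.
Trained networks look in a picture, given as the dict that the camera call returned (one of the last four; its "shot" number tells which), for a name from the list of things; names that differ only in an ending like _2 or _b are one class to them, and where a whole thing is asked for, a point or a joint stands for the part that bears it (a point fixed in the world has none). Each returns a list of dicts, best first, with "conf" (0 to 1); they miss things now and then, are a little off and sometimes report something else, mostly with a low value. They report only what shows in the picture. A call takes as long as a camera call.
- models.look_for(picture, name): "bbox" ([centre column, centre row, width, height] in pixels, round what is visible of it).
- models.landmark_of(picture, name): "location" ([column, row] in pixels: a listed point, or the origin of a listed thing).
The state is a dict: "t": time; "qpos": joint angles; "qvel": joint speeds; "joint_torque": joint torques, N m; "ee_pos": TCP position; "orientation": TCP orientation; "ft_force": force on the tool from outside, world axes, zero at the start; "moment": the same for the moment, N m; "width": finger opening in mm; "grasp_force": force on a finger pad.
Only numpy, scipy, OpenCV 4.12 (cv2) and the standard library are available. Lean on these libraries where they do the work, as an engineer would, in place of code of your own. Each camera call takes 0.05 s, during which the arm holds its last target. There are 200 camera calls.

## Working session

There is one attempt and no reset: what is moved stays moved. The work goes in short steps, Python scripts to look and compute and a tool call to move; the robot and the scene stay as the last step left them, time stands still between calls to the robot, and variables do not carry over. Pictures are saved under pics/ and viewed, at most 10 in all, crops included, and the job is handed in when it is done.

Besides the shell and the picture viewer there is one more tool, called after "Call:" as name(argument=value, ...), one argument or row to a line, values as JSON. play_rows: Moves the arm, as the interface text tells. Its arguments: {"type":"object","properties":{"dp":{"type":"array"},"yaw":{"type":"array"},"gripper":{"type":"number"}},"required":["dp","yaw"]}

```bash
mkdir -p pics; cat > h.py <<'E'
import numpy as np, cv2
from scipy.spatial.transform import Rotation as R
from workcell import ctrl, viewer, ticket, models
def K(p): return np.array([[p["fx"],0,p["cx"]],[0,p["fy"],p["cy"]],[0,0,1.]])
def T(p,obs=None):
    if "T" in p: return np.array(p["T"])
    M=np.eye(4); M[:3,:3]=R.from_rotvec(obs["orientation"]).as_matrix(); M[:3,3]=obs["ee_pos"]
    return M@np.array(p["hand_eye"])
def ray(p,uv,M):
    x,y=cv2.undistortPoints(np.array([[uv]],float),K(p),np.array(p["dist_coeffs"],float))[0,0]
    return M[:3,3], M[:3,:3]@np.array([x,-y,-1.])
def atz(p,uv,z,M):
    o,d=ray(p,uv,M); return o+d*(z-o[2])/d[2]
def save(p,n): cv2.imwrite("pics/"+n,cv2.cvtColor(p["pixels"],cv2.COLOR_RGB2BGR))
E
python3 - <<'E'
from h import *
o=ctrl.get_obs(); print({k:np.round(v,3) for k,v in o.items()})
for n in ["top","side"]:
    p=viewer.get_image(n); M=T(p); save(p,n+".png")
    for t,z in [("adjuster",0),("dial",0),("dial_grip",50),("tab_mid",57),("bolt",0),("bowl",0),("tin",0),("chuck_key",0),("knob_blank",0),("offcut",0),("brush",0),("faceplate",0)]:
        for d in models.landmark_of(p,t)[:2]:
            print(n,t,round(d["conf"],2),np.round(d["location"]),np.round(atz(p,d["location"],z,M)))
E
```

```text
{'t': np.float64(0.0), 'qpos': array([ 1.154,  0.424,  1.631, -0.   ,  1.089, -0.019]), 'qvel': array([-0.001, -0.   , -0.001, -0.001, -0.   ,  0.001]), 'joint_torque': array([-1.0000e-03, -5.4463e+01, -2.7367e+01,  6.4000e-02,  2.3000e-02,
       -0.0000e+00]), 'ee_pos': array([241.881, 575.712, 221.916]), 'orientation': array([-6.210e-01, -3.079e+00,  2.000e-03]), 'ft_force': array([0.714, 0.604, 0.984]), 'moment': array([ 0.024,  0.009, -0.024]), 'grasp_force': np.float64(0.0), 'width': np.float64(88.048)}
top adjuster 0.68 [300. 216.] [506. -55.   0.]
top dial 0.95 [301. 215.] [511. -56.   0.]
top dial 0.3 [146. 233.] [467. 405.   0.]
top dial_grip 0.62 [301. 214.] [505. -54.  50.]
top dial_grip 0.36 [270. 152.] [692.  31.  50.]
top tab_mid 0.57 [261. 217.] [499.  62.  57.]
top bowl 0.76 [145. 232.] [472. 410.   0.]
top tin 0.94 [177. 200.] [565. 315.   0.]
top chuck_key 0.79 [201. 264.] [373. 241.   0.]
top knob_blank 0.48 [265. 153.] [707.  46.   0.]
top offcut 0.79 [219. 162.] [681. 190.   0.]
top brush 0.75 [413. 246.] [ 409. -387.    0.]
top faceplate 0.64 [399. 173.] [ 631. -364.    0.]
side adjuster 0.72 [280. 263.] [503. -52.   0.]
side dial 0.63 [283. 261.] [511. -49.   0.]
side dial_grip 0.97 [283. 249.] [511. -52.  50.]
side tab_mid 0.63 [266. 212.] [504.  60.  57.]
side bowl 0.8 [226. 143.] [477. 412.   0.]
side tin 0.7 [268. 156.] [577. 315.   0.]
side chuck_key 0.66 [202. 193.] [372. 229.   0.]
side knob_blank 0.94 [348. 212.] [712.  49.  -0.]
side offcut 0.86 [316. 176.] [678. 199.  -0.]
side faceplate 0.97 [398. 372.] [ 644. -368.    0.]
```

View pics/top.png

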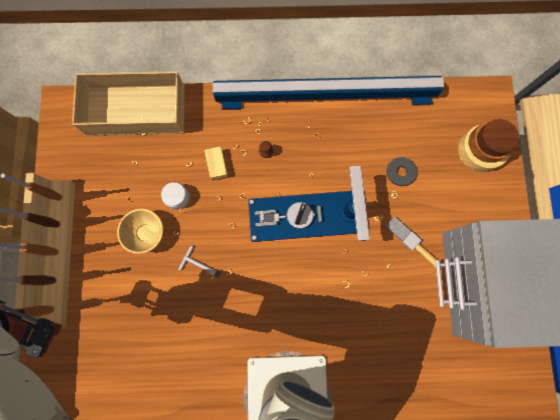

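View pics/side.png

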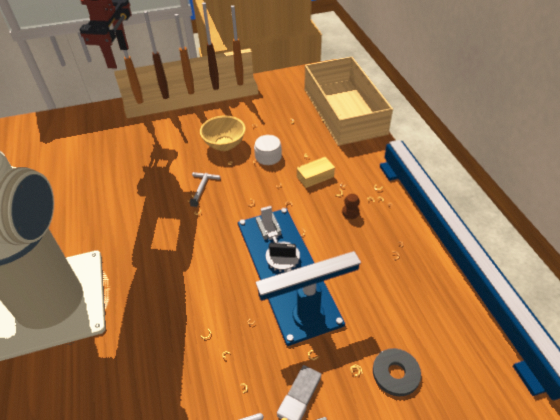

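Call:
play_rows(
  dp=[
    [15,-35,5],
    [15,-36,5],
    [15,-36,5],
    [15,-36,5],
    [15,-36,5],
    [15,-36,5],
    [15,-36,5],
    [15,-36,5],
  ],
  yaw=[0,0,0,0,0,0,0,0],
)

```text
t: 1.97
ee_pos: [362.4, 287.5, 263.1]
orientation: [0.62, 3.079, 0.001]
ft_force: [0.7, 0.7, 0.2]
width: 88.0
grasp_force: 0.0
```

Call:
play_rows(
  dp=[
    [15,-36,2],
    [15,-36,2],
    [15,-36,2],
    [15,-36,2],
    [15,-36,2],
    [15,-36,2],
    [15,-36,2],
    [15,-36,2],
  ],
  yaw=[0,0,0,0,0,0,0,0],
)

```text
t: 2.63
ee_pos: [482.5, -0.8, 279.1]
orientation: [0.621, 3.079, 0.0]
ft_force: [0.7, 0.1, 0.2]
width: 87.8
grasp_force: 0.0
```

Call:
play_rows(
  dp=[
    [5,-30,0],
    [5,-25,0],
    [0,0,0],
    [0,0,0],
  ],
  yaw=[0,0,0,0],
)

```text
t: 2.97
ee_pos: [492.1, -54.7, 278.6]
orientation: [-0.625, -3.079, -0.0]
ft_force: [-1.3, -0.3, -0.0]
width: 87.8
grasp_force: 0.0
```

```bash
python3 - <<'E'
from h import *
o=ctrl.get_obs(); p=viewer.get_image("wrist"); M=T(p,o); save(p,"w1.png")
print(o["t"],o["ee_pos"],o["orientation"],o["qpos"],np.round(p["hand_eye"],2),M[:3,3])
for t,z in [("adjuster",0),("dial",0),("dial_grip",50),("tab_mid",57),("bolt",0)]:
    for d in models.landmark_of(p,t)[:2]:
        print(t,round(d["conf"],2),np.round(d["location"]),np.round(atz(p,d["location"],z,M),1))
E
```

```text
2.9667 [492.05820549 -54.68966565 278.57258534] [-6.24959496e-01 -3.07852345e+00 -3.15338141e-04] [-1.34865401e-01  1.63187626e-01  1.85538387e+00  2.42110933e-04
  1.12328174e+00 -1.30519751e+00] [[   0.      0.95    0.31   84.48]
 [   1.     -0.     -0.      1.28]
 [  -0.      0.31   -0.95 -161.9 ]
 [   0.      0.      0.      1.  ]] [414.80408638 -20.60982618 440.49443341]
adjuster 0.9 [288. 184.] [514.9 -49.2   0. ]
adjuster 0.21 [450.   0.] [369.1 241.9  -0. ]
dial 0.91 [284. 180.] [506.9 -52.1   0. ]
dial_grip 0.58 [286. 190.] [510.7 -51.   50. ]
tab_mid 0.7 [358. 151.] [496.3  55.5  57. ]
bolt 0.49 [384. 270.] [715.7  44.6   0. ]
bolt 0.24 [358. 154.] [512.3  66.    0. ]
```

View pics/w1.png

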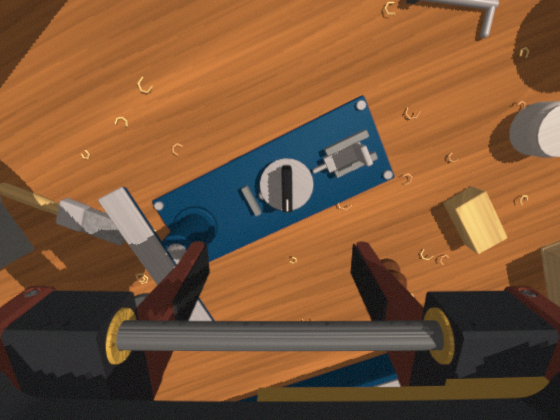

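```bash
cat >> h.py <<'E'
def cloud(p,M):
    z=p["range_z"]; h,w=z.shape
    g=np.stack(np.meshgrid(np.arange(w),np.arange(h)),-1).reshape(-1,1,2).astype(float)
    u=cv2.undistortPoints(g,K(p),np.array(p["dist_coeffs"],float))[:,0]
    P=np.c_[u[:,0],-u[:,1],-np.ones(len(u))]*z.reshape(-1,1)
    return (P@M[:3,:3].T+M[:3,3]).reshape(h,w,3)
def rect(P): return cv2.minAreaRect(np.ascontiguousarray(P[:,:2],np.float32))
E
python3 - <<'E'
from h import *
o=ctrl.get_obs(); p=viewer.get_image("wrist"); M=T(p,o); C=cloud(p,M); ok=p["range_z"]>0
d=np.hypot(C[...,0]-510,C[...,1]+52)
hsv=cv2.cvtColor(p["pixels"],cv2.COLOR_RGB2HSV)
bar=C[ok&(d<36)&(C[...,2]>50)&(C[...,2]<75)]
print("bar",len(bar),rect(bar),np.median(bar[:,2]))
fl=C[ok&(d<45)&(C[...,2]>22)&(C[...,2]<36)]
print("flange",len(fl),cv2.minEnclosingCircle(np.float32(fl[:,:2])),np.median(fl[:,2]))
dt=np.hypot(C[...,0]-503,C[...,1]-60)
tab=C[ok&(dt<25)&(C[...,2]>60)&(C[...,2]<82)]
print("tab",len(tab),rect(tab),np.median(tab[:,2]))
bl=ok&(hsv[...,0]>95)&(hsv[...,0]<125)&(hsv[...,1]>120)&(d<250)&(abs(C[...,2]-12)<8)
print("plate",bl.sum(),rect(C[bl]),np.median(C[bl][:,2]))
for c in [(161,206),(361,104),(388,174)]: print(atz(p,c,12,M))
for c in [(287,167),(288,210)]: print(atz(p,c,64,M))
E
```

```text
bar 479 ((507.5965270996094, -49.808387756347656), (13.581732749938965, 59.20252990722656), 67.8521499633789) 63.356108101446466
flange 1695 ((507.3410339355469, -52.51188278198242), 40.862091064453125) 28.701627968310333
tab 167 ((501.8782043457031, 59.54490661621094), (25.518901824951172, 8.3392333984375), 4.374721527099609) 74.22079200047267
plate 12335 ((509.5722961425781, -74.97990417480469), (127.46307373046875, 346.42303466796875), 3.2515082359313965) 11.713595097368682
[ 468.48951736 -238.66085392   12.        ]
[445.68979463  90.40712151  12.        ]
[554.88605632  97.10919798  12.        ]
[478.7142025  -35.17220125  64.        ]
[533.29353412 -56.02794163  64.        ]
```

```bash
python3 - <<'E'
from h import *
o=ctrl.get_obs(); p=viewer.get_image("wrist"); M=T(p,o); C=cloud(p,M)
for r in range(180,222,5): print(r,[tuple(int(v) for v in C[r,c]) for c in range(238,268,6)])
E
```

```text
180 [(477, -112, 10), (480, -103, 12), (484, -95, 10), (487, -87, 12), (488, -76, 28)]
185 [(484, -115, 10), (488, -107, 10), (491, -98, 11), (494, -90, 11), (494, -79, 29)]
190 [(491, -118, 11), (492, -107, 25), (498, -102, 10), (501, -93, 11), (501, -82, 28)]
195 [(498, -122, 11), (499, -110, 26), (504, -104, 16), (509, -97, 9), (508, -85, 28)]
200 [(505, -125, 11), (509, -117, 11), (509, -106, 23), (516, -100, 12), (519, -91, 10)]
205 [(513, -129, 10), (516, -120, 10), (516, -108, 25), (523, -103, 13), (527, -95, 10)]
210 [(519, -131, 13), (523, -123, 11), (527, -115, 11), (527, -103, 25), (533, -97, 13)]
215 [(527, -135, 10), (531, -127, 11), (535, -118, 10), (538, -110, 10), (542, -101, 10)]
220 [(534, -139, 11), (538, -130, 12), (541, -121, 13), (545, -113, 11), (549, -104, 11)]
```

Call:
play_rows(
  dp=[
    [15.5,4,-20],
    [0,0,-35],
    [0,0,-35],
    [0,0,-35],
    [0,0,-35],
    [0,0,0],
    [0,0,0],
    [0,0,0],
  ],
  yaw=[0,0,0,0,0,0.8,0,0],
  gripper=0.5,
)

```text
t: 4.03
ee_pos: [508.6, -49.7, 120.1]
orientation: [0.598, 3.083, 0.0]
ft_force: [-0.0, -0.0, 0.4]
width: 44.3
grasp_force: 0.0
```

Call:
play_rows(
  dp=[
    [-1,-1,-30],
    [0,0,-30],
    [0,0,-23],
    [0,0,0],
  ],
  yaw=[0,0,0,0],
)

```text
t: 4.37
ee_pos: [506.1, -50.7, 34.8]
orientation: [-0.599, -3.082, 0.0]
ft_force: [-0.9, -0.8, 0.2]
width: 43.8
grasp_force: 0.0
```

```bash
cat > f.py <<'E'
from h import *
o=ctrl.get_obs(); m=R.from_rotvec(o["orientation"]).as_matrix()
print("t%.2f pos %s yaw %.2f F %s M %s w %.1f g %.1f q6 %.3f tq6 %.3f"%(o["t"],np.round(o["ee_pos"],1),np.degrees(np.arctan2(m[1,1],m[0,1])),np.round(o["ft_force"],1),np.round(o["moment"],3),o["width"],o["grasp_force"],o["qpos"][5],o["joint_torque"][5]))
E
python3 f.py
```

```text
t4.37 pos [506.1 -50.7  34.8] yaw 68.01 F [-0.9 -0.8  0.2] M [ 0.021  0.048 -0.032] w 43.8 g 0.0 q6 -1.310 tq6 -0.000
```

Call:
play_rows(
  dp=[
    [0,0,0],
    [0,0,0],
    [0,0,0],
    [0,0,0],
    [0,0,0],
    [0,0,0],
  ],
  yaw=[0,0,0,0,0,0],
  gripper=1,
)

```text
t: 4.87
ee_pos: [507.5, -51.1, 37.0]
orientation: [0.598, 3.082, -0.0]
ft_force: [-0.8, -1.5, 9.7]
width: 14.2
grasp_force: 30.0
```

```bash
python3 f.py
```

```text
t4.87 pos [507.5 -51.1  37. ] yaw 68.02 F [-0.8 -1.5  9.7] M [-0.285  0.265 -0.   ] w 14.2 g 30.0 q6 -1.310 tq6 0.026
```

Call:
play_rows(
  dp=[
    [0,0,0],
    [0,0,0],
  ],
  yaw=[3,0],
)

```text
t: 5.03
ee_pos: [507.5, -51.1, 37.0]
orientation: [0.514, 3.097, -0.0]
ft_force: [-2.1, -1.9, 9.4]
width: 13.8
grasp_force: 30.0
```

```bash
python3 f.py
```

```text
t5.03 pos [507.5 -51.1  37. ] yaw 71.15 F [-2.1 -1.9  9.4] M [-0.253  0.304 -0.059] w 13.8 g 30.0 q6 -1.365 tq6 -0.644
```

Call:
play_rows(
  dp=[
    [0,0,0],
    [0,0,0],
  ],
  yaw=[3,0],
)

```text
t: 5.2
ee_pos: [507.5, -51.1, 37.0]
orientation: [0.433, 3.11, -0.0]
ft_force: [-1.6, -1.8, 9.9]
width: 13.7
grasp_force: 30.0
```

```bash
python3 f.py
```

```text
t5.20 pos [507.5 -51.1  37. ] yaw 74.15 F [-1.6 -1.8  9.9] M [-0.229  0.281 -0.059] w 13.7 g 30.0 q6 -1.417 tq6 -0.606
```

Call:
play_rows(
  dp=[
    [0,0,0],
    [0,0,0],
  ],
  yaw=[3,0],
)

```text
t: 5.37
ee_pos: [507.4, -51.2, 37.0]
orientation: [0.351, 3.12, -0.001]
ft_force: [-1.4, -1.8, 9.6]
width: 13.8
grasp_force: 30.0
```

```bash
python3 f.py
```

```text
t5.37 pos [507.4 -51.2  37. ] yaw 77.16 F [-1.4 -1.8  9.6] M [-0.264  0.26  -0.019] w 13.8 g 30.0 q6 -1.470 tq6 -0.559
```

Call:
play_rows(
  dp=[
    [0,0,0],
    [0,0,0],
  ],
  yaw=[3,0],
)

```text
t: 5.53
ee_pos: [507.4, -51.2, 37.0]
orientation: [0.269, 3.128, -0.001]
ft_force: [-0.8, -2.2, 9.8]
width: 13.8
grasp_force: 30.0
```

```bash
python3 f.py
```

```text
t5.53 pos [507.4 -51.2  37. ] yaw 80.17 F [-0.8 -2.2  9.8] M [-0.324  0.292  0.037] w 13.8 g 30.0 q6 -1.522 tq6 -0.508
```

Call:
play_rows(
  dp=[
    [0,0,0],
    [0,0,0],
  ],
  yaw=[4,0],
)

```text
t: 5.7
ee_pos: [507.5, -51.2, 37.0]
orientation: [0.158, 3.136, -0.001]
ft_force: [-1.4, -1.9, 9.8]
width: 13.8
grasp_force: 30.0
```

```bash
python3 f.py
```

```text
t5.70 pos [507.5 -51.2  37. ] yaw 84.23 F [-1.4 -1.9  9.8] M [-0.303  0.234  0.126] w 13.8 g 30.0 q6 -1.593 tq6 -0.630
```

Call:
play_rows(
  dp=[
    [0,0,0],
    [0,0,0],
  ],
  yaw=[4,0],
)

```text
t: 5.87
ee_pos: [507.5, -51.3, 37.0]
orientation: [0.049, 3.139, -0.001]
ft_force: [-1.7, -3.0, 9.3]
width: 13.9
grasp_force: 30.0
```

```bash
python3 f.py
```

```text
t5.87 pos [507.5 -51.3  37. ] yaw 88.20 F [-1.7 -3.   9.3] M [-0.373  0.314 -0.009] w 13.9 g 30.0 q6 -1.663 tq6 -0.795
```

Call:
play_rows(
  dp=[
    [0,0,0],
    [0,0,0],
  ],
  yaw=[2,0],
)

```text
t: 6.03
ee_pos: [507.4, -51.3, 37.0]
orientation: [-0.003, 3.14, -0.001]
ft_force: [-1.8, -2.8, 9.9]
width: 13.9
grasp_force: 30.0
```

```bash
python3 f.py
```

```text
t6.03 pos [507.4 -51.3  37. ] yaw 90.09 F [-1.8 -2.8  9.9] M [-0.422  0.255 -0.071] w 13.9 g 30.0 q6 -1.696 tq6 -0.476
```

Call:
play_rows(
  dp=[
    [0,0,0],
    [0,0,0],
  ],
  yaw=[1.5,0],
)

```text
t: 6.2
ee_pos: [507.4, -51.3, 37.0]
orientation: [-0.043, 3.139, -0.001]
ft_force: [-1.9, -3.1, 9.6]
width: 13.7
grasp_force: 30.0
```

```bash
python3 f.py
```

```text
t6.20 pos [507.4 -51.3  37. ] yaw 91.57 F [-1.9 -3.1  9.6] M [-0.412  0.32  -0.068] w 13.7 g 30.0 q6 -1.722 tq6 -0.352
```

Call:
play_rows(
  dp=[
    [0,0,0],
    [0,0,0],
  ],
  yaw=[1.5,0],
)

```text
t: 6.37
ee_pos: [507.4, -51.3, 37.0]
orientation: [-0.084, 3.139, -0.001]
ft_force: [-1.4, -2.5, 9.9]
width: 13.9
grasp_force: 30.0
```

```bash
python3 f.py
```

```text
t6.37 pos [507.4 -51.3  37. ] yaw 93.08 F [-1.4 -2.5  9.9] M [-0.49   0.306 -0.074] w 13.9 g 30.0 q6 -1.748 tq6 -0.334
```

Call:
play_rows(
  dp=[
    [0,0,0],
    [0,0,0],
  ],
  yaw=[1.5,0],
)

```text
t: 6.53
ee_pos: [507.4, -51.3, 37.0]
orientation: [-0.125, 3.137, -0.001]
ft_force: [-1.9, -2.9, 9.9]
width: 13.7
grasp_force: 30.0
```

```bash
python3 f.py
```

```text
t6.53 pos [507.4 -51.3  37. ] yaw 94.58 F [-1.9 -2.9  9.9] M [-0.438  0.344 -0.023] w 13.7 g 30.0 q6 -1.774 tq6 -0.312
```

Call:
play_rows(
  dp=[
    [0,0,0],
    [0,0,0],
  ],
  yaw=[4,0],
)

```text
t: 6.7
ee_pos: [507.5, -51.3, 37.0]
orientation: [-0.239, 3.131, -0.001]
ft_force: [-1.7, -3.0, 9.5]
width: 14.0
grasp_force: 30.0
```

```bash
python3 f.py
```

```text
t6.70 pos [507.5 -51.3  37. ] yaw 98.72 F [-1.7 -3.   9.5] M [-0.458  0.308  0.031] w 14.0 g 30.0 q6 -1.846 tq6 -0.720
```

Call:
play_rows(
  dp=[
    [0,0,0],
    [0,0,0],
  ],
  yaw=[5,0],
)

```text
t: 6.87
ee_pos: [507.5, -51.4, 37.0]
orientation: [-0.377, 3.117, -0.002]
ft_force: [-1.4, -4.0, 9.7]
width: 13.9
grasp_force: 30.0
```

```bash
python3 f.py
```

```text
t6.87 pos [507.5 -51.4  37. ] yaw 103.78 F [-1.4 -4.   9.7] M [-0.514  0.359  0.131] w 13.9 g 30.0 q6 -1.934 tq6 -0.832
```

Call:
play_rows(
  dp=[
    [0,0,0],
    [0,0,0],
  ],
  yaw=[4.5,0],
)

```text
t: 7.03
ee_pos: [507.5, -51.5, 37.0]
orientation: [-0.497, 3.1, -0.002]
ft_force: [-2.1, -3.9, 9.5]
width: 13.9
grasp_force: 30.0
```

```bash
python3 f.py
```

```text
t7.03 pos [507.5 -51.5  37. ] yaw 108.23 F [-2.1 -3.9  9.5] M [-0.486  0.252 -0.009] w 13.9 g 30.0 q6 -2.012 tq6 -0.903
```

Call:
play_rows(
  dp=[
    [0,0,0],
    [0,0,0],
  ],
  yaw=[2,0],
)

```text
t: 7.2
ee_pos: [507.4, -51.5, 37.0]
orientation: [-0.548, 3.092, -0.002]
ft_force: [-2.2, -3.7, 10.0]
width: 13.6
grasp_force: 30.0
```

```bash
python3 f.py
```

```text
t7.20 pos [507.4 -51.5  37. ] yaw 110.10 F [-2.2 -3.7 10. ] M [-0.569  0.365 -0.075] w 13.6 g 30.0 q6 -2.045 tq6 -0.483
```

Two clicks passed. Probe for the stop.

Call:
play_rows(
  dp=[
    [0,0,0],
    [0,0,0],
  ],
  yaw=[1.5,0],
)

```text
t: 7.37
ee_pos: [507.5, -51.5, 37.0]
orientation: [-0.588, 3.084, -0.002]
ft_force: [-1.7, -3.9, 9.7]
width: 13.8
grasp_force: 30.0
```

```bash
python3 f.py
```

```text
t7.37 pos [507.5 -51.5  37. ] yaw 111.57 F [-1.7 -3.9  9.7] M [-0.53   0.298 -0.081] w 13.8 g 30.0 q6 -2.071 tq6 -0.357
```

Call:
play_rows(
  dp=[
    [0,0,0],
    [0,0,0],
  ],
  yaw=[1,0],
)

```text
t: 7.53
ee_pos: [507.4, -51.5, 37.0]
orientation: [-0.614, 3.079, -0.002]
ft_force: [-1.6, -4.2, 9.2]
width: 13.6
grasp_force: 30.0
```

```bash
python3 f.py
```

```text
t7.53 pos [507.4 -51.5  37. ] yaw 112.55 F [-1.6 -4.2  9.2] M [-0.555  0.358 -0.011] w 13.6 g 30.0 q6 -2.088 tq6 -0.244
```

Call:
play_rows(
  dp=[
    [0,0,0],
    [0,0,0],
  ],
  yaw=[1.5,0],
)

```text
t: 7.7
ee_pos: [507.5, -51.5, 37.0]
orientation: [-0.655, 3.071, -0.002]
ft_force: [-2.2, -4.6, 9.0]
width: 13.7
grasp_force: 30.0
```

```bash
python3 f.py
```

```text
t7.70 pos [507.5 -51.5  37. ] yaw 114.08 F [-2.2 -4.6  9. ] M [-0.62   0.309 -0.004] w 13.7 g 30.0 q6 -2.114 tq6 -0.318
```

Call:
play_rows(
  dp=[
    [0,0,0],
    [0,0,0],
  ],
  yaw=[1.5,0],
)

```text
t: 7.87
ee_pos: [507.5, -51.5, 37.0]
orientation: [-0.695, 3.062, -0.002]
ft_force: [-0.9, -4.7, 9.6]
width: 13.9
grasp_force: 30.0
```

```bash
python3 f.py
```

```text
t7.87 pos [507.5 -51.5  37. ] yaw 115.59 F [-0.9 -4.7  9.6] M [-0.555  0.384 -0.034] w 13.9 g 30.0 q6 -2.141 tq6 -0.296
```

Same click profile; go on to the third notch.

Call:
play_rows(
  dp=[
    [0,0,0],
    [0,0,0],
  ],
  yaw=[4,0],
)

```text
t: 8.03
ee_pos: [507.5, -51.5, 37.0]
orientation: [-0.805, 3.035, -0.002]
ft_force: [-1.5, -4.7, 9.4]
width: 14.3
grasp_force: 30.0
```

```bash
python3 f.py
```

```text
t8.03 pos [507.5 -51.5  37. ] yaw 119.72 F [-1.5 -4.7  9.4] M [-0.581  0.313  0.023] w 14.3 g 30.0 q6 -2.213 tq6 -0.702
```

Call:
play_rows(
  dp=[
    [0,0,0],
    [0,0,0],
  ],
  yaw=[4,0],
)

```text
t: 8.2
ee_pos: [507.5, -51.6, 37.0]
orientation: [-0.911, 3.005, -0.003]
ft_force: [-1.3, -4.8, 8.5]
width: 14.0
grasp_force: 30.0
```

```bash
python3 f.py
```

```text
t8.20 pos [507.5 -51.6  37. ] yaw 123.73 F [-1.3 -4.8  8.5] M [-0.555  0.303  0.154] w 14.0 g 30.0 q6 -2.283 tq6 -0.642
```

Call:
play_rows(
  dp=[
    [0,0,0],
    [0,0,0],
  ],
  yaw=[3,0],
)

```text
t: 8.37
ee_pos: [507.6, -51.6, 37.0]
orientation: [-0.988, 2.98, -0.003]
ft_force: [-1.5, -6.1, 9.4]
width: 13.7
grasp_force: 30.0
```

```bash
python3 f.py
```

```text
t8.37 pos [507.6 -51.6  37. ] yaw 126.69 F [-1.5 -6.1  9.4] M [-0.633  0.337  0.181] w 13.7 g 30.0 q6 -2.334 tq6 -0.399
```

Call:
play_rows(
  dp=[
    [0,0,0],
    [0,0,0],
  ],
  yaw=[1.5,0],
)

```text
t: 8.53
ee_pos: [507.5, -51.6, 37.0]
orientation: [-1.025, 2.968, -0.003]
ft_force: [-1.0, -4.9, 9.4]
width: 13.8
grasp_force: 30.0
```

```bash
python3 f.py
```

```text
t8.53 pos [507.5 -51.6  37. ] yaw 128.09 F [-1.  -4.9  9.4] M [-0.668  0.363 -0.024] w 13.8 g 30.0 q6 -2.359 tq6 -0.293
```

Call:
play_rows(
  dp=[
    [0,0,0],
    [0,0,0],
  ],
  yaw=[1,0],
)

```text
t: 8.7
ee_pos: [507.6, -51.6, 37.0]
orientation: [-1.049, 2.959, -0.003]
ft_force: [-1.5, -6.3, 8.2]
width: 13.5
grasp_force: 30.0
```

```bash
python3 f.py
```

```text
t8.70 pos [507.6 -51.6  37. ] yaw 129.03 F [-1.5 -6.3  8.2] M [-0.653  0.353 -0.219] w 13.5 g 30.0 q6 -2.375 tq6 -0.405
```

Call:
play_rows(
  dp=[
    [0,0,0],
    [0,0,0],
  ],
  yaw=[1,0],
)

```text
t: 8.87
ee_pos: [507.5, -51.7, 37.0]
orientation: [-1.074, 2.95, -0.002]
ft_force: [-2.1, -5.8, 8.8]
width: 13.7
grasp_force: 30.0
```

```bash
python3 f.py
```

```text
t8.87 pos [507.5 -51.7  37. ] yaw 130.00 F [-2.1 -5.8  8.8] M [-0.815  0.321 -0.401] w 13.7 g 30.0 q6 -2.393 tq6 -0.564
```

Call:
play_rows(
  dp=[
    [0,0,0],
    [0,0,0],
    [0,0,0],
  ],
  yaw=[-2,0,0],
)

```text
t: 9.12
ee_pos: [507.5, -51.6, 37.0]
orientation: [-1.023, 2.969, -0.003]
ft_force: [-1.3, -4.0, 9.6]
width: 13.6
grasp_force: 30.0
```

```bash
python3 f.py
```

```text
t9.12 pos [507.5 -51.6  37. ] yaw 128.01 F [-1.3 -4.   9.6] M [-0.674  0.364  0.024] w 13.6 g 30.0 q6 -2.357 tq6 0.063
```

Call:
play_rows(
  dp=[
    [0,0,0],
    [0,0,0],
  ],
  yaw=[-5,0],
)

```text
t: 9.28
ee_pos: [507.5, -51.6, 37.0]
orientation: [-0.886, 3.012, -0.002]
ft_force: [-0.6, -5.9, 9.0]
width: 13.6
grasp_force: 30.0
```

```bash
python3 f.py
```

```text
t9.28 pos [507.5 -51.6  37. ] yaw 122.78 F [-0.6 -5.9  9. ] M [-0.678  0.305  0.051] w 13.6 g 30.0 q6 -2.266 tq6 0.988
```

Call:
play_rows(
  dp=[
    [0,0,0],
    [0,0,0],
    [0,0,0],
  ],
  yaw=[-5,-5,0],
)

```text
t: 9.53
ee_pos: [507.5, -51.5, 37.0]
orientation: [-0.619, 3.078, -0.002]
ft_force: [-1.8, -4.6, 9.9]
width: 14.1
grasp_force: 30.0
```

```bash
python3 f.py
```

```text
t9.53 pos [507.5 -51.5  37. ] yaw 112.74 F [-1.8 -4.6  9.9] M [-0.601  0.328 -0.184] w 14.1 g 30.0 q6 -2.091 tq6 0.996
```

Call:
play_rows(
  dp=[
    [0,0,0],
    [0,0,0],
    [0,0,0],
  ],
  yaw=[-5,0,0],
)

```text
t: 9.78
ee_pos: [507.4, -51.5, 37.0]
orientation: [-0.491, 3.101, -0.002]
ft_force: [-1.9, -4.0, 10.2]
width: 14.1
grasp_force: 30.0
```

```bash
python3 f.py
```

```text
t9.78 pos [507.4 -51.5  37. ] yaw 108.00 F [-1.9 -4.  10.2] M [-0.552  0.294  0.046] w 14.1 g 30.0 q6 -2.008 tq6 0.174
```

Call:
play_rows(
  dp=[
    [0,0,0],
    [0,0,0],
    [0,0,0],
    [0,0,0],
  ],
  yaw=[-5,-5,-5,0],
)

```text
t: 10.12
ee_pos: [507.4, -51.3, 37.0]
orientation: [-0.075, 3.139, -0.001]
ft_force: [-1.8, -2.7, 9.5]
width: 13.8
grasp_force: 30.0
```

```bash
python3 f.py
```

```text
t10.12 pos [507.4 -51.3  37. ] yaw 92.73 F [-1.8 -2.7  9.5] M [-0.411  0.287 -0.072] w 13.8 g 30.0 q6 -1.742 tq6 1.010
```

Call:
play_rows(
  dp=[
    [0,0,0],
    [0,0,0],
    [0,0,0],
  ],
  yaw=[-5,0,0],
)

```text
t: 10.37
ee_pos: [507.4, -51.3, 37.0]
orientation: [0.055, 3.139, -0.001]
ft_force: [-1.0, -2.9, 9.7]
width: 13.9
grasp_force: 30.0
```

```bash
python3 f.py
```

```text
t10.37 pos [507.4 -51.3  37. ] yaw 88.00 F [-1.  -2.9  9.7] M [-0.425  0.26   0.016] w 13.9 g 30.0 q6 -1.659 tq6 0.174
```

Call:
play_rows(
  dp=[
    [0,0,0],
    [0,0,0],
    [0,0,0],
    [0,0,0],
  ],
  yaw=[-5,-5,-5,0],
)

```text
t: 10.7
ee_pos: [507.5, -51.1, 37.0]
orientation: [0.471, 3.104, -0.0]
ft_force: [-1.9, -1.2, 10.1]
width: 13.6
grasp_force: 30.0
```

```bash
python3 f.py
```

```text
t10.70 pos [507.5 -51.1  37. ] yaw 72.73 F [-1.9 -1.2 10.1] M [-0.239  0.34  -0.073] w 13.6 g 30.0 q6 -1.393 tq6 1.011
```

Call:
play_rows(
  dp=[
    [0,0,0],
    [0,0,0],
    [0,0,0],
  ],
  yaw=[-5,0,0],
)

```text
t: 10.95
ee_pos: [507.5, -51.1, 37.0]
orientation: [0.599, 3.082, -0.0]
ft_force: [-2.2, -2.1, 9.1]
width: 13.7
grasp_force: 30.0
```

```bash
python3 f.py
```

```text
t10.95 pos [507.5 -51.1  37. ] yaw 67.99 F [-2.2 -2.1  9.1] M [-0.248  0.267 -0.042] w 13.7 g 30.0 q6 -1.310 tq6 0.176
```

Call:
play_rows(
  dp=[
    [0,0,0],
    [0,0,0],
    [0,0,0],
    [0,0,0],
  ],
  yaw=[-5,-5,-5,0],
)

```text
t: 11.28
ee_pos: [507.5, -50.9, 37.0]
orientation: [1.003, 2.975, 0.001]
ft_force: [-1.0, -0.3, 8.9]
width: 14.1
grasp_force: 30.0
```

```bash
python3 f.py
```

```text
t11.28 pos [507.5 -50.9  37. ] yaw 52.73 F [-1.  -0.3  8.9] M [-0.161  0.25  -0.097] w 14.1 g 30.0 q6 -1.044 tq6 1.012
```

Call:
play_rows(
  dp=[
    [0,0,0],
    [0,0,0],
    [0,0,0],
    [0,0,0],
  ],
  yaw=[-5,0,0,0],
)

```text
t: 11.62
ee_pos: [507.6, -50.9, 37.0]
orientation: [1.125, 2.931, 0.001]
ft_force: [-0.6, -0.7, 8.2]
width: 13.8
grasp_force: 30.0
```

```bash
python3 f.py
```

```text
t11.62 pos [507.6 -50.9  37. ] yaw 48.01 F [-0.6 -0.7  8.2] M [-0.091  0.209  0.002] w 13.8 g 30.0 q6 -0.961 tq6 0.023
```

Call:
play_rows(
  dp=[
    [0,0,0],
    [0,0,0],
    [0,0,0],
    [0,0,0],
  ],
  yaw=[0,0,0,0],
  gripper=0.5,
)

```text
t: 11.95
ee_pos: [506.5, -50.8, 35.7]
orientation: [-1.126, -2.933, 0.0]
ft_force: [0.5, -0.2, -1.4]
width: 37.0
grasp_force: 0.0
```

Call:
play_rows(
  dp=[
    [0,0,25],
    [0,0,35],
    [0,0,35],
    [-1,20,35],
    [-1,30,30],
    [-1,30,20],
    [-1,30,0],
    [-1,25,0],
  ],
  yaw=[0,0,-6,-7,-7,-7,-7,-7],
)

```text
t: 12.62
ee_pos: [502.3, 85.4, 217.0]
orientation: [2.087, 2.345, 0.005]
ft_force: [0.3, 0.3, 0.0]
width: 44.3
grasp_force: 0.0
```

Call:
play_rows(
  dp=[
    [0,0,0],
    [0,0,0],
    [0,0,0],
    [0,0,0],
  ],
  yaw=[-3.7,0,0,0],
  gripper=1,
)

```text
t: 12.95
ee_pos: [501.4, 83.2, 214.9]
orientation: [-2.154, -2.286, 0.001]
ft_force: [-0.5, -0.2, 0.5]
width: 20.8
grasp_force: 0.0
```

```bash
python3 f.py; python3 - <<'E'
from h import *
for n in ["wrist","side"]:
    o=ctrl.get_obs(); p=viewer.get_image(n); M=T(p,o); C=cloud(p,M); ok=p["range_z"]>0; save(p,n+"2.png")
    d=np.hypot(C[...,0]-508,C[...,1]+51)
    bar=C[ok&(d<36)&(C[...,2]>50)&(C[...,2]<75)]
    dt=np.hypot(C[...,0]-503,C[...,1]-60)
    tab=C[ok&(dt<25)&(C[...,2]>60)&(C[...,2]<82)]
    for k,v in (("bar",bar),("tab",tab)):
        print(n,k,len(v), rect(v) if len(v) else "")
E
```

```text
t12.95 pos [501.4  83.2 214.9] yaw 3.40 F [-0.5 -0.2  0.5] M [-0.016  0.076 -0.019] w 20.8 g 0.0 q6 0.082 tq6 0.010
wrist bar 611 ((508.2569580078125, -48.76940155029297), (14.329681396484375, 59.551307678222656), 47.87674331665039)
wrist tab 251 ((502.3349914550781, 60.22167205810547), (25.75481605529785, 8.164166450500488), 4.681330680847168)
side bar 214 ((507.4086608886719, -53.33591079711914), (16.526634216308594, 59.80513381958008), 50.65847396850586)
side tab 71 ((501.6721496582031, 56.13056945800781), (25.389341354370117, 9.827028274536133), 2.8831698894500732)
```

View pics/wrist2.png

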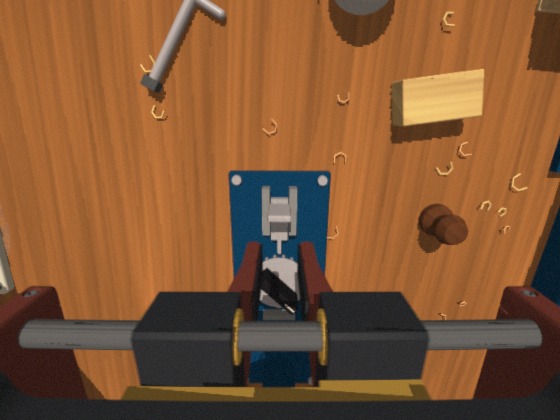

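Call:
play_rows(
  dp=[
    [0,3,-35],
    [0,0,-35],
    [0,0,-35],
    [0,0,-35],
    [0,0,-30],
    [0,0,0],
    [0,0,0],
  ],
  yaw=[0,0,0,0,0,0,0],
  gripper=1,
)

```text
t: 13.63
ee_pos: [500.5, 85.9, 44.1]
orientation: [-2.155, -2.282, 0.005]
ft_force: [-0.3, 0.6, -0.7]
width: 0.6
grasp_force: 0.0
```

```bash
python3 f.py
```

```text
t13.63 pos [500.5  85.9  44.1] yaw 3.29 F [-0.3  0.6 -0.7] M [-0.086  0.038 -0.015] w 0.6 g 0.0 q6 0.089 tq6 -0.011
```

Call:
play_rows(
  dp=[
    [0,-3,0],
    [0,-3,0],
    [0,0,0],
  ],
  yaw=[0,0,0],
)

```text
t: 13.88
ee_pos: [503.0, 80.2, 47.1]
orientation: [2.155, 2.283, 0.004]
ft_force: [-0.2, 0.2, -0.0]
width: 0.6
grasp_force: 0.0
```

Call:
play_rows(
  dp=[
    [0,-2,0],
    [0,-2,0],
    [0,0,0],
  ],
  yaw=[0,0,0],
)

```text
t: 14.13
ee_pos: [502.0, 76.4, 45.9]
orientation: [2.156, 2.284, 0.001]
ft_force: [0.8, -0.7, 0.2]
width: 0.7
grasp_force: 0.0
```

Call:
play_rows(
  dp=[
    [0,-1,0],
    [0,-1,0],
    [0,0,0],
  ],
  yaw=[0,0,0],
)

```text
t: 14.38
ee_pos: [501.6, 74.5, 45.1]
orientation: [-2.156, -2.285, 0.0]
ft_force: [-0.6, 0.9, 0.4]
width: 0.5
grasp_force: 0.0
```

Call:
play_rows(
  dp=[
    [0.1,-1,0],
    [0,-1,0],
    [0,0,0],
  ],
  yaw=[0,0,0],
)

```text
t: 14.63
ee_pos: [501.7, 72.7, 45.1]
orientation: [-2.157, -2.284, -0.0]
ft_force: [-0.6, 2.4, 0.5]
width: 1.1
grasp_force: 0.9
```

Call:
play_rows(
  dp=[
    [0.1,-1,0],
    [0,-1,0],
    [0,0,0],
  ],
  yaw=[0,0,0],
)

```text
t: 14.88
ee_pos: [501.8, 70.8, 45.1]
orientation: [-2.156, -2.284, -0.0]
ft_force: [1.0, 3.9, -0.2]
width: 0.2
grasp_force: 2.0
```

Call:
play_rows(
  dp=[
    [0.1,-1,0],
    [0,-1,0],
    [0,0,0],
  ],
  yaw=[0,0,0],
)

```text
t: 15.13
ee_pos: [501.9, 68.6, 45.1]
orientation: [-2.156, -2.285, -0.0]
ft_force: [-0.6, 3.7, -0.6]
width: 0.5
grasp_force: 2.0
```

Call:
play_rows(
  dp=[
    [0.1,-1,0],
    [0,-1,0],
    [0,0,0],
  ],
  yaw=[0,0,0],
)

```text
t: 15.38
ee_pos: [502.0, 66.5, 45.1]
orientation: [2.157, 2.284, 0.0]
ft_force: [-0.5, 4.6, -1.1]
width: 0.4
grasp_force: 2.0
```

Call:
play_rows(
  dp=[
    [0.1,-1,0],
    [0,-1,0],
    [0,0,0],
  ],
  yaw=[0,0,0],
)

```text
t: 15.63
ee_pos: [502.1, 64.5, 45.1]
orientation: [2.157, 2.284, -0.0]
ft_force: [-0.6, 4.1, -0.7]
width: 0.3
grasp_force: 2.0
```

Call:
play_rows(
  dp=[
    [0.1,-1,0],
    [0,0,0],
  ],
  yaw=[0,0],
)

```text
t: 15.8
ee_pos: [502.2, 63.5, 45.1]
orientation: [-2.156, -2.285, 0.0]
ft_force: [-1.1, 4.7, -0.2]
width: 0.2
grasp_force: 2.0
```

Call:
play_rows(
  dp=[
    [0.1,-1,0],
    [0,0,0],
  ],
  yaw=[0,0],
)

```text
t: 15.97
ee_pos: [502.2, 62.5, 45.1]
orientation: [-2.156, -2.285, 0.0]
ft_force: [0.1, 3.0, 0.5]
width: 0.3
grasp_force: 2.0
```

Call:
play_rows(
  dp=[
    [0.1,-1,0],
    [0,0,0],
  ],
  yaw=[0,0],
)

```text
t: 16.13
ee_pos: [502.3, 61.7, 45.1]
orientation: [-2.156, -2.284, -0.0]
ft_force: [-0.6, 5.9, -0.6]
width: 0.5
grasp_force: 3.0
```

Call:
play_rows(
  dp=[
    [0.1,-1,0],
    [0,0,0],
  ],
  yaw=[0,0],
)

```text
t: 16.3
ee_pos: [502.4, 61.0, 45.1]
orientation: [-2.157, -2.284, -0.0]
ft_force: [-0.6, 7.6, 0.8]
width: 0.5
grasp_force: 4.0
```

Call:
play_rows(
  dp=[
    [0.1,-1,0],
    [0,0,0],
  ],
  yaw=[0,0],
)

```text
t: 16.47
ee_pos: [502.4, 60.2, 45.2]
orientation: [-2.156, -2.283, -0.001]
ft_force: [-1.4, 9.8, 0.2]
width: 0.6
grasp_force: 5.0
```

Call:
play_rows(
  dp=[
    [0.1,-1,0],
    [0,0,0],
    [0,0,0],
    [0,0,0],
  ],
  yaw=[0,0,0,0],
)

```text
t: 16.8
ee_pos: [502.5, 59.6, 45.2]
orientation: [-2.156, -2.283, -0.001]
ft_force: [-1.8, 12.1, 1.3]
width: 0.4
grasp_force: 5.9
```

Call:
play_rows(
  dp=[
    [0,8,0],
    [0,15,0],
    [0,7,35],
    [0,0,35],
    [0,0,35],
    [0,0,35],
    [0,0,30],
    [0,0,0],
  ],
  yaw=[0,0,0,0,0,0,0,0],
)

```text
t: 17.47
ee_pos: [506.2, 88.7, 221.1]
orientation: [2.151, 2.28, 0.012]
ft_force: [1.4, -0.2, 0.4]
width: 0.4
grasp_force: 0.0
```

Call:
play_rows(
  dp=[
    [0,0,0],
    [0,0,0],
    [0,0,0],
  ],
  yaw=[0,0,0],
)

```text
t: 17.72
ee_pos: [501.6, 88.2, 213.7]
orientation: [-2.155, -2.284, 0.004]
ft_force: [-0.1, 0.1, 0.4]
width: 0.0
grasp_force: 0.0
```

```bash
python3 f.py; python3 - <<'E'
from h import *
for n in ["wrist","side"]:
    o=ctrl.get_obs(); p=viewer.get_image(n); M=T(p,o); C=cloud(p,M); ok=p["range_z"]>0; save(p,n+"3.png")
    d=np.hypot(C[...,0]-508,C[...,1]+51)
    bar=C[ok&(d<36)&(C[...,2]>50)&(C[...,2]<75)]
    dt=np.hypot(C[...,0]-503,C[...,1]-53)
    tab=C[ok&(dt<25)&(C[...,2]>60)&(C[...,2]<82)]
    for k,v in (("bar",bar),("tab",tab)):
        print(n,k,len(v), rect(v) if len(v) else "")
E
python3 -c "
import cv2;a=cv2.imread('pics/wrist3.png');cv2.imwrite('pics/c3.png',cv2.resize(a[100:320,200:400],None,fx=2.7,fy=2.7,interpolation=2))"
```

```text
t17.72 pos [501.6  88.2 213.7] yaw 3.30 F [-0.1  0.1  0.4] M [-0.031  0.035  0.045] w 0.0 g 0.0 q6 0.094 tq6 0.001
wrist bar 0 
wrist tab 247 ((502.9393005371094, 50.39661407470703), (25.887725830078125, 8.630193710327148), 3.6751534938812256)
side bar 212 ((507.2272033691406, -52.76508331298828), (15.953947067260742, 60.175716400146484), 48.3562126159668)
side tab 71 ((502.0937805175781, 46.5631217956543), (9.827563285827637, 25.842548370361328), 89.93045806884766)
```

View pics/c3.png

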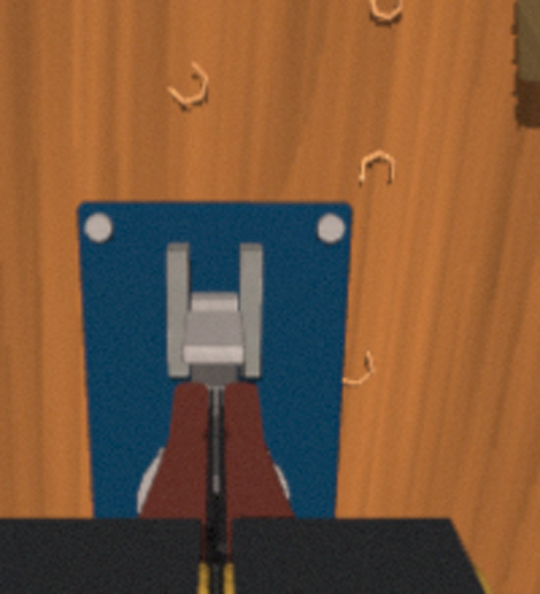

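```bash
python3 -c "
from workcell import ticket; print(ticket.close_job())"
```

```text
the job is handed in; nothing more can be done
None
```

The dial is set four clicks clockwise from its end stop and the lock bolt is pushed home. After release, the cameras put the tab about 99 mm from the dial's axis (100 mm is fully home). The job is handed in at about 18 s on the robot's clock, though `close_job()` returned no verdict.

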